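Scan a sample tube, then hold it slanted over the light plate

TASK

Book in the sample: turn the capped tube in its socket, without lifting it, until its label squarely faces the scanner's window, and keep it still there for a good second so that it is read. Then draw the tube up out of the socket and hold it over the light plate for a sediment check, slanted at 45 degrees with the cap end up, its middle above the plate and its lowest end at least 5 cm clear of the plate; do not touch the plate with it, and leave the bottle, carton and mouse alone. Finish while still holding the tube there in the gripper: do not put it down or let go.

Things in the scene. Friction and masses are not known exactly. Their poses are not given: they have to be found in the camera images.
- tube: Upright sample tube in the stand's socket: milky body 30 mm in diameter, 92 mm tall, topped by a fixed grey ribbed cap 34 mm in diameter, 24 mm tall (116 in all; about 60 g). Grip it by the cap. Origin: centre of its flat underside, 10 mm above the bench at the start; z along its axis to the cap, x to the label's side. It turns freely; the label starts over 40 degrees off the scanner.
- tube_label (a point): Middle of the label, a white paper patch with dark bars, 24 mm wide and 34 mm high, on the tube's side, 63 mm above its underside. A small white rib (17 x 8 mm, 4 mm high) on top of the cap runs from the centre to the rim exactly above the label.
- tube_mid (a point): Point on the tube's axis, halfway up (58 mm above its underside).
- stand: Scanning stand, fixed. Origin on the bench on the socket's axis; z up, x from socket to scanner. Dark steel base plate 10 mm thick, x from -40 to 125 mm, 76 mm wide. Grey socket block 56 x 56 mm, top at 46 mm, with a round hole 32 mm wide down to the plate. The label faces the scanner when the tube's x points along the stand's x.
- window (a point): Middle of the dark window of the ivory scanner block on the stand, 77 mm from the socket axis, 58 mm above the bench, facing the socket. The block is 42 x 56 mm, its top 84 mm above the bench.
- light_plate: Flat light plate with a white top in an aluminium frame, 140 (x) x 180 (y) mm, 18 mm high (top face 19 mm above the bench), fixed to the bench. Origin at the centre of its underside, z up.
- bottle: Bystander: milky round bottle, 64 mm in diameter, 150 mm tall, standing; origin at the centre of its underside, z up.
- carton: Bystander: white carton 150 x 60 x 45 mm, lying flat; origin at the centre of its underside, x along its length.
- mouse: Bystander: black computer mouse 100 x 58 x 31 mm; origin at the centre of its underside, x along its length.
Not all that is in view belongs to the job. Leave any brown or purple look-alike of the stand alone. Leave any red look-alike of the tube alone.

How it is judged:
By the outcome, as a careful person would: the job done as asked, in the order asked, and still so for the second after the job is handed in, while the arm keeps its last pose, push and grip.
It also fails if it takes over 67 s, if anything falls off the work surface, if the arm or the gripper's body presses on something with over 40 N, if the wrist force passes 120 N, or if a joint passes its speed limit or range.

ROBOT

A 6-joint arm with a two-finger parallel gripper is mounted at the origin on the work surface. World frame = base frame: x ahead of the robot, y to its left, z up, the work surface at z = 0. Lengths are in m, angles in degrees, forces in N, time in s.
With the tool pointing down it reaches from about 0.35 to 0.875 m from the base axis. Payload 4.2 kg.
Tool frame: the origin (TCP) lies midway between the tips of the shut fingers; the grasp point (between the pads) lies robot.pinch_z behind it (robot.pinch_z is the distance from the TCP to the grasp point, in m); z points along the fingers, y is the line along which they close (so a half turn about z gives the same grasp; the last joint's range is limited). The gripper opens to 87 mm and grips with 3 to 60 N. Pads are 19 mm wide; open, the fingers measure 117 mm over their backs; the gripper's body (75 mm by 190 mm) begins 51 mm behind the grasp point.
Start: joints at [79.103, 22.042, 0.453, 0, -68.411, -14.817], TCP at [0.271, 0.563, 0.223] pointing down, gripper open.
Joint ranges: [-179.83, 179.83], [-69.29, 118.12], [-61.27, 80.66], [-181.25, 117.63], [-171.15, -9.14], [-177.46, 177.46]. Speed limits (degrees/s): [159.86, 159.86, 180, 180, 180, 180].

INTERFACE

Orientations are given as a 3x3 rotation matrix whose columns are the frame's x, y, z axes.
In Python, from plant import sensors, grab_frame, order, robot gives the robot as it stands.
- The arm moves only by the tool servo_tool, never from a script. Its argument "deltas" is a list of rows, each a list of 7 numbers: the shift along the tool's x, y, z normalised to -1 to 1, where 1 is 1 m, then the turn, a rotation vector about the tool's x, y, z normalised to -1 to 1, where 1 is 180 degrees, then the opening, from -1 (shut) to 1 (fully open), so that 0 is half open. A call has exactly 5 rows; each row is the pose to reach, as a shift and turn from the pose commanded when the call began, along the tool's axes at that moment, turning the shorter way round; what a row does not reach only later rows make up. A row lasts 1/8 s, in which the tool goes at most 62.5 mm and 10.7 degrees, less where a joint would pass 70% of its speed; a pose out of reach is approached as far as the arm can. A call with a number of a shift or a turn outside -1 to 1 is refused whole. A call with a gripper value outside its range is refused whole. The fingers move at their own pace and stop on an object; "squeeze" is the grip in N (left out, the last holds). Time passes only in rows, so rows that repeat a pose let the fingers close, or fill a call up. It gives the time, the measured TCP pose, the force, the opening and the grip force at its end, in the units of the state.
- sensors.read_state(): the state, without advancing time (a new reading comes with each control period).
- grab_frame(name): name is "scene" or "top"; returns a dict with "image" (384x512x3 uint8, red, green, blue), "fx", "fy", "cx", "cy" (pixels), "view" (4x4, takes a point from world to camera coordinates). Camera axes: x right, y down, z forward; pixel columns grow to the right and rows downward; lengths in m; the calibration is good to about 2 mm. A picture is of the moment at which its call begins. There is no depth.
- order.sign_off(): hands the job in; it is judged then, once.
The state is a dict: "time": time; "q": joint angles; "joint_velocities": joint speeds; "effort": joint torques, N m; "tcp_pos": TCP position; "eef_rot": TCP orientation; "contact_force": force on the tool from outside, world axes, zero at the start; "wrist_torque": the same for the moment, N m; "gripper_width": finger opening in m; "finger_force": force on a finger pad.
Only numpy, scipy, OpenCV 4.12 (cv2) and the standard library are available. Lean on these libraries where they do the work, as an engineer would, in place of code of your own. Each camera call takes 0.05 s, during which the arm holds its last target. There are 200 camera calls.

## Working session

There is one attempt and no reset: what is moved stays moved. The work goes in short steps, Python scripts to look and compute and a tool call to move; the robot and the scene stay as the last step left them, time stands still between calls to the robot, and variables do not carry over. Pictures are saved under pics/ and viewed, at most 10 in all, crops included, and the job is handed in when it is done.

Besides the shell and the picture viewer there is one more tool, called after ">>>" by a JSON object that holds its "api" and its "payload", one argument or row to a line. servo_tool: Moves the arm, as the interface text tells. Scaled input: -1 to 1 covers 1 m each way for a shift and 180 degrees each way for a turn. Its arguments: {"type":"object","properties":{"deltas":{"type":"array","items":{"type":"array","items":{"type":"number"}}},"squeeze":{"type":"number"}},"required":["deltas"]}

```bash
mkdir -p pics; cat > h.py <<'E'
import numpy as np, cv2
from plant import sensors, grab_frame, order, robot
def ray(f,u,v):
    V=np.array(f["view"]);R=V[:3,:3];t=V[:3,3]
    d=R.T@np.array([(u-f["cx"])/f["fx"],(v-f["cy"])/f["fy"],1.]);return -R.T@t,d/np.linalg.norm(d)
def onz(f,u,v,z):
    c,d=ray(f,u,v);return c+d*(z-c[2])/d[2]
def two(f,p,g,q):
    c1,d1=ray(f,*p);c2,d2=ray(g,*q)
    s=np.linalg.lstsq(np.c_[d1,-d2],c2-c1,rcond=None)[0]
    a,b=c1+s[0]*d1,c2+s[1]*d2;return (a+b)/2,np.linalg.norm(a-b)
def proj(f,P):
    V=np.array(f["view"]);p=V[:3,:3]@np.array(P)+V[:3,3];return np.array([f["fx"]*p[0]/p[2]+f["cx"],f["fy"]*p[1]/p[2]+f["cy"]])
def save(f,n,box=None,k=1):
    im=f["image"][:,:,::-1]
    if box:im=im[box[1]:box[3],box[0]:box[2]]
    cv2.imwrite("pics/"+n,cv2.resize(im,None,fx=k,fy=k,interpolation=cv2.INTER_CUBIC))
E
python3 - <<'E'
from h import *
import pickle
S=grab_frame("scene");T=grab_frame("top");pickle.dump((S,T),open("f0.pkl","wb"))
save(S,"s0.png",k=1.5);save(T,"t0.png",k=1.5)
s=sensors.read_state();print(s["time"],s["tcp_pos"],s["eef_rot"],s["gripper_width"],robot.pinch_z)
for f in(S,T):print(f["fx"],ray(f,256,192))
E
```

```text
0.1 [0.27092562 0.56262428 0.22156218] [[ 9.00907436e-01 -4.34010608e-01 -7.63862295e-04]
 [-4.34011269e-01 -9.00905613e-01 -1.81499465e-03]
 [ 9.95591027e-05  1.96666702e-03 -9.99998061e-01]] 0.08721306038922995 0.0187
417.0407646946035 (array([ 1.56777156, -0.30459109,  0.85199675]), array([-0.76010174,  0.23447179, -0.60602666]))
491.31074537090836 (array([ 0.21869049, -0.01353595,  1.82692584]), array([ 0.20125695, -0.00111428, -0.97953785]))
```

View pics/s0.png

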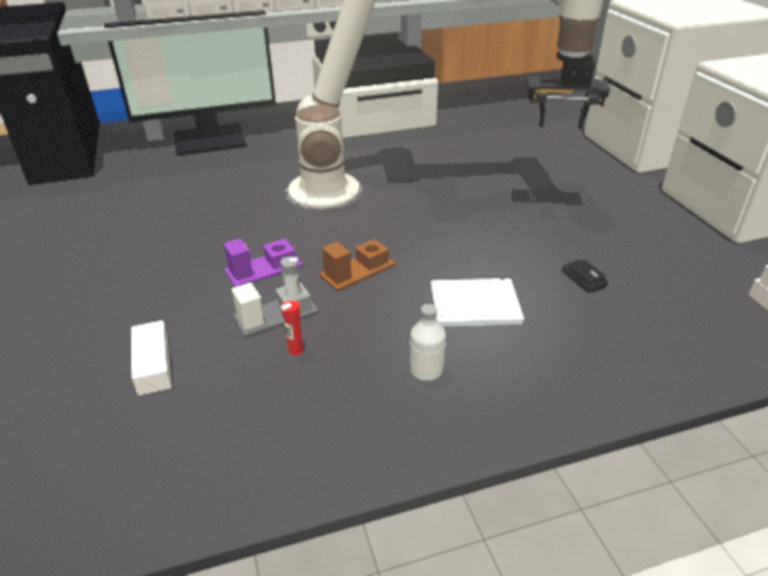

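View pics/t0.png

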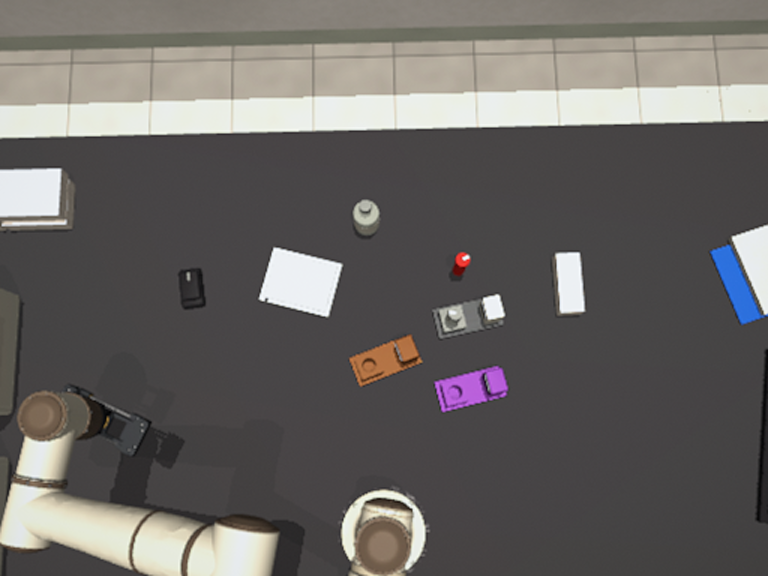

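The scene view shows three stands: purple at (260,258), brown at (357,262) and grey with ivory scanner at (275,305) (viewed pixels). The top view has them at (472,389), (386,360) and (468,316). The red tube look-alike is at (292,325) scene and (460,263) top. The grey stand holding the milky tube, at (290,280) scene and (454,318) top, fits the description, so I confirm it in a crop.

```bash
python3 - <<'E'
from h import *
import pickle
S,T=pickle.load(open("f0.pkl","rb"))
a=S["image"][160:245,145:220];b=T["image"][160:235,275:350]
a=cv2.resize(a,(450,510),interpolation=cv2.INTER_CUBIC);b=cv2.resize(b,(345,345),interpolation=cv2.INTER_CUBIC)
b=cv2.resize(T["image"][187:232,280:345],(345,239),interpolation=cv2.INTER_CUBIC)
im=np.zeros((510,795,3),np.uint8);im[:,:450]=a;im[:239,450:]=b
cv2.imwrite("pics/c1.png",im[:,:,::-1])
E
```

```text
(no output)
```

View pics/c1.png

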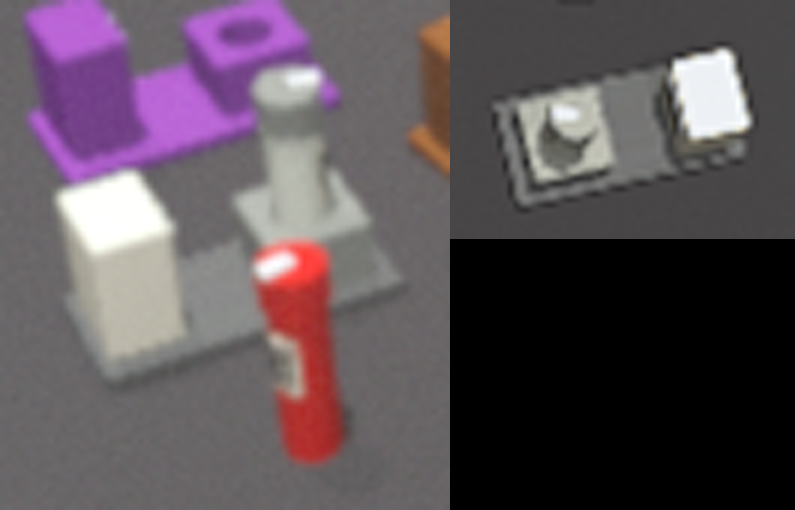

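The crop confirms it: the grey stand holds the milky tube, with the cap top near scene pixel (193,173). Its rib at (195.5,172.8) points away from the scanner. Next I measure.

```bash
python3 - <<'E'
from h import *
import pickle
S,T=pickle.load(open("f0.pkl","rb"))
np.set_printoptions(precision=4,suppress=True)
def cen(f,box,lo,hi=256,k=4,pick=None):
    x0,y0,x1,y1=box
    g=cv2.resize(f["image"][y0:y1,x0:x1].min(axis=2),None,fx=k,fy=k,interpolation=cv2.INTER_CUBIC)
    m=((g>lo)&(g<hi)).astype(np.uint8)
    cs=cv2.findContours(m,cv2.RETR_EXTERNAL,cv2.CHAIN_APPROX_NONE)[0]
    out=[]
    for c in cs:
        if cv2.contourArea(c)<40:continue
        M=cv2.moments(c);r=cv2.minAreaRect(c);q=(cv2.boxPoints(r)+.5)/k-.5+[x0,y0]
        out.append((((M["m10"]/M["m00"]+.5)/k-.5+x0,(M["m01"]/M["m00"]+.5)/k-.5+y0),q,M["m00"]/k/k,(c[:,0]+.5)/k-.5+[x0,y0]))
    return out
def show(n,f,o,z):
    for c,q,a,_ in o:
        e=np.array([onz(f,*p,z)[:2] for p in q]);print(n,np.round(c,2),"area",round(a,1),"ctr",onz(f,*c,z),"rect",e.mean(0),"sides",[(round(np.hypot(*(e[(i+1)%4]-e[i])),4),round(np.degrees(np.arctan2(*(e[(i+1)%4]-e[i])[::-1])),1)) for i in(0,1)])
tb=(280,190,340,230)
show("scannerT",T,cen(T,(318,190,340,218),215),.084)
show("ribT",T,cen(T,(290,195,315,220),215),.128)
show("blockT",T,cen(T,(285,195,316,228),125),.046)
show("standT",T,cen(T,tb,82),.010)
show("plateT",T,cen(T,(165,155,235,220),150),.019)
show("ribS",S,cen(S,(185,165,203,185),205),.128)
show("scannerS",S,cen(S,(150,185,180,215),225),.084)
show("plateS",S,cen(S,(280,180,355,220),190),.019)
g=T["image"][195:226,282:340].min(axis=2);print(g[::1,:32])
g=S["image"][166:200,182:206].min(axis=2);print(g)
E
```

```text
scannerT [328.62 204.39] area 145.8 ctr [ 0.525  -0.2761  0.084 ] rect [ 0.525  -0.2756] sides [(np.float64(0.0401), np.float64(-77.2)), (np.float64(0.0534), np.float64(-169.1))]
ribT [301.24 207.95] area 8.6 ctr [ 0.5069 -0.1728  0.128 ] rect [ 0.5071 -0.1733] sides [(np.float64(0.0158), np.float64(-91.4)), (np.float64(0.0089), np.float64(177.7))]
blockT [302.1  210.68] area 178.4 ctr [ 0.5106 -0.1833  0.046 ] rect [ 0.5077 -0.1815] sides [(np.float64(0.0597), np.float64(-77.2)), (np.float64(0.0593), np.float64(-168.5))]
standT [325.33 217.4 ] area 4.2 ctr [ 0.489  -0.2725  0.01  ] rect [ 0.489  -0.2726] sides [(np.float64(0.0112), np.float64(-91.4)), (np.float64(0.0057), np.float64(177.2))]
standT [311.67 210.33] area 841.4 ctr [ 0.5169 -0.2226  0.01  ] rect [ 0.5161 -0.227 ] sides [(np.float64(0.1789), np.float64(-77.7)), (np.float64(0.082), np.float64(-169.7))]
plateT [200.11 187.54] area 1728.4 ctr [0.6123 0.1942 0.019 ] rect [0.613  0.1951] sides [(np.float64(0.142), np.float64(-13.5)), (np.float64(0.1854), np.float64(-105.7))]
ribS [194.74 172.72] area 11.2 ctr [ 0.5088 -0.173
[... 7326 characters left out ...]
20 154 175 183 183 183 179 163 168 174 177 175 174 171 163 148 135
  138 159 178 175 147 117]
 [102 117 145 174 183 183 184 178 158 166 174 176 176 176 171 162 153 139
  143 166 181 181 167 131]
 [105 109 125 155 179 184 184 177 157 162 172 174 176 176 172 164 153 147
  157 172 179 178 174 151]
 [104 104 108 132 163 180 184 178 165 165 172 176 175 175 173 164 162 160
  169 174 175 175 173 163]
 [103 104 103 115 145 173 182 181 176 173 176 174 175 177 173 171 171 171
  173 173 170 167 160 151]
 [103 103 104 105 122 153 177 185 182 181 181 178 177 176 175 174 171 169
  167 159 152 139 132 125]
 [103 109 114 108 106 130 163 181 181 178 175 172 167 167 165 164 160 151
  139 132 127 117 117 117]]
```

```bash
python3 - <<'E'
from h import *
import pickle
S,T=pickle.load(open("f0.pkl","rb"))
np.set_printoptions(precision=4,suppress=True)
# cap top: scene mask (>140) rows above cap side
g=cv2.resize(S["image"].min(axis=2)[164:180,182:206],None,fx=8,fy=8,interpolation=cv2.INTER_CUBIC)
m=(g>140).astype(np.uint8);c=max(cv2.findContours(m,0,1)[0],key=cv2.contourArea)
e=cv2.fitEllipse(c);cs=(np.array(e[0])+.5)/8-.5+[182,164];print("capS",cs,np.array(e[1])/8,e[2])
# cap top in top view: rib centroid and guess
print("cap centre scene@.126",onz(S,*cs,.126)," top guess",onz(T,303.4,208.6,.126))
print("tri",two(S,cs,T,(303.4,208.6)))
print("rib tri",two(S,(194.74,172.72),T,(301.24,207.95)))
print("scanner top corner checks")
for n,P in(("socket",(.5065,-.181,.126)),("rib",(.508,-.173,.13))):print(n,proj(S,P),proj(T,P))
# rib axis from intensity-weighted moments
for n,f,b in(("T",T,(297,205,306,211)),("S",S,(190,169,200,176))):
    x0,y0,x1,y1=b;w=np.clip(f["image"].min(axis=2)[y0:y1,x0:x1].astype(float)-190,0,None)
    P=np.array([[onz(f,x,y,.13)[:2] for x in range(x0,x1)] for y in range(y0,y1)]);mu=(w[...,None]*P).sum((0,1))/w.sum()
    d=P-mu;C=np.einsum('ij,ijk,ijl->kl',w,d,d)/w.sum();l,v=np.linalg.eigh(C);print(n,mu,np.sqrt(l*12),np.degrees(np.arctan2(v[1,1],v[0,1])))
# light plate triangulated corners / bottle
for f,b in((T,(165,155,235,220)),(S,(280,180,355,220))):
    x0,y0,x1,y1=b;m=(f["image"].min(axis=2)[y0:y1,x0:x1]>150).astype(np.uint8)
    c=max(cv2.findContours(m,0,1)[0],key=cv2.contourArea);q=cv2.approxPolyDP(cv2.convexHull(c),4,True)[:,0]+[x0,y0]
    print("plate",q.tolist(),[onz(f,*p,.019)[:2].round(3).tolist() for p in q])
print("bottle top",onz(T,365/1.5,208/1.5,.15), "red",onz(T,462/1.5,258/1.5,.12),two(S,(429/1.5,310/1.5),T,(365/1.5,207/1.5)))
# stand plate long near edge (-x side) in top: per column lower edge of >90
g=T["image"].min(axis=2).astype(float);pts=[]
for x in range(294,322):
    col=g[205:228,x];i=np.where(col>90)[0].max();v=205+i+(col[i]-90)/(col[i]-col[i+1]);pts.append(onz(T,x,v,.0)[:2])
pts=np.array(pts);v=cv2.fitLine(pts.astype(np.float32),cv2.DIST_HUBER,0,.01,.01).ravel();print("edge dir",np.degrees(np.arctan2(v[1],v[0])))
E
```

```text
capS [192.5183 173.9621] [ 6.8483 11.8937] 78.82286834716797
cap centre scene@.126 [ 0.5104 -0.1805  0.126 ]  top guess [ 0.5047 -0.1805  0.126 ]
tri (array([ 0.5054, -0.1804,  0.1226]), np.float64(0.0008751429313307915))
rib tri (array([ 0.5071, -0.1729,  0.1268]), np.float64(4.881444945144096e-05))
scanner top corner checks
socket [192.1299 173.2994] [303.5284 208.101 ]
rib [194.6835 172.0233] [301.3338 207.5397]
T [ 0.5065 -0.1729] [0.0091 0.0154] 79.16856264445688
S [ 0.5119 -0.1735] [0.0125 0.0151] 80.34975924398115
plate [[182, 165], [227, 176], [218, 210], [173, 199]] [[0.701, 0.263], [0.654, 0.093], [0.525, 0.128], [0.571, 0.296]]
plate [[349, 211], [280, 219], [288, 186], [339, 185]] [[0.705, 0.263], [0.675, 0.046], [0.525, 0.13], [0.573, 0.295]]
bottle top [0.7577 0.0251 0.15  ] red [ 0.6379 -0.2028  0.12  ] (array([0.7633, 0.0263, 0.1414]), np.float64(0.0021726049689431803))
edge dir -78.60922
```

>>> {"api": "servo_tool", "payload": {
  "deltas": [
    [0.535,0.568,0,0,0,0,1],
    [0.535,0.568,0,0,0,0,1],
    [0.535,0.568,0,0,0,0,1],
    [0.535,0.568,0,0,0,0,1],
    [0.535,0.568,0,0,0,0,1]
  ],
  "squeeze": 25
}}

```text
time: 0.72
tcp_pos: [0.3655, 0.2631, 0.2224]
eef_rot: [[0.901, -0.433, -0.0], [-0.433, -0.901, -0.0], [-0.0, 0.0, -1.0]]
contact_force: [1.0, -0.7, 0.5]
gripper_width: 0.087
finger_force: 0.0
```

>>> {"api": "servo_tool", "payload": {
  "deltas": [
    [0.319,0.339,0,0,0,0,1],
    [0.319,0.339,0,0,0,0,1],
    [0.319,0.339,0,0,0,0,1],
    [0.319,0.339,0,0,0,0,1],
    [0.319,0.339,0,0,0,0,1]
  ]
}}

```text
time: 1.35
tcp_pos: [0.4598, -0.0348, 0.2226]
eef_rot: [[0.901, -0.434, 0.0], [-0.434, -0.901, 0.0], [0.0, -0.0, -1.0]]
contact_force: [1.3, 0.5, -0.1]
gripper_width: 0.0868
finger_force: 0.0
```

>>> {"api": "servo_tool", "payload": {
  "deltas": [
    [0.105,0.112,0,0,0,0,1],
    [0.105,0.112,0,0,0,0,1],
    [0.105,0.112,0,0,0,0,1],
    [0.105,0.112,0.04,0,0,0,1],
    [0.105,0.112,0.04,0,0,0,1]
  ]
}}

```text
time: 1.98
tcp_pos: [0.503, -0.1793, 0.1793]
eef_rot: [[0.9, -0.435, -0.008], [-0.435, -0.9, 0.001], [-0.008, 0.002, -1.0]]
contact_force: [-1.0, -0.7, -0.0]
gripper_width: 0.0869
finger_force: 0.0
```

```bash
python3 - <<'E'
from h import *
s=sensors.read_state();print(s["tcp_pos"],s["q"])
a=grab_frame("scene");b=grab_frame("top")
A=cv2.resize(a["image"][120:220,140:240],(500,500),interpolation=cv2.INTER_CUBIC);B=cv2.resize(b["image"][180:240,280:340],(300,300),interpolation=cv2.INTER_CUBIC)
im=np.zeros((500,800,3),np.uint8);im[:,:500]=A;im[:300,500:]=B;cv2.imwrite("pics/p1.png",im[:,:,::-1])
print(proj(a,s["tcp_pos"]),proj(a,[.506,-.181,.126]))
E
```

```text
[ 0.5030442  -0.17932784  0.17932192] [-2.24354580e+00  1.55829014e+01 -1.56651255e+01 -6.57765603e-02
 -5.92354405e+01  6.64726604e+01]
[190.689584  157.9025741] [192.09991048 173.21078864]
```

View pics/p1.png

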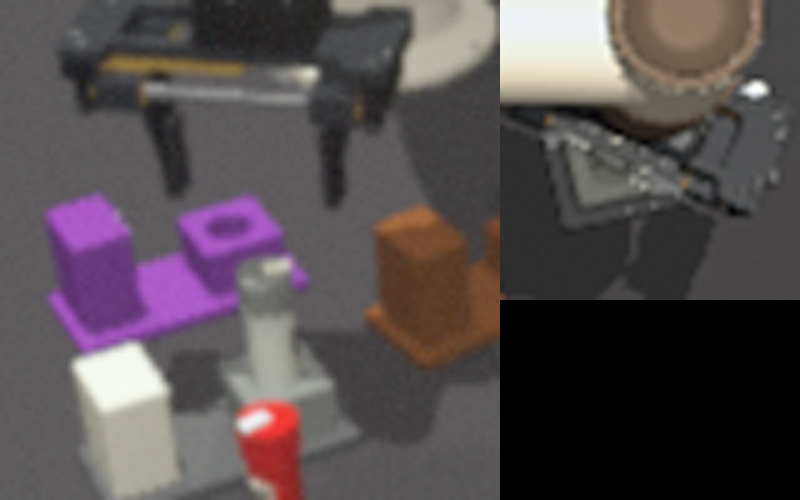

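The fingers straddle the cap, with their tip midpoint at scene pixel (191,159), which matches the TCP. Going down and closing.

>>> {"api": "servo_tool", "payload": {
  "deltas": [
    [0,0,0.03,0,0,0,1],
    [0,0,0.06,0,0,0,1],
    [0,0,0.08,0,0,0,1],
    [0,0,0.087,0,0,0,1],
    [0,0,0.087,0,0,0,1]
  ]
}}

```text
time: 2.7
tcp_pos: [0.5066, -0.179, 0.0966]
eef_rot: [[0.901, -0.433, 0.002], [-0.433, -0.901, -0.0], [0.002, -0.0, -1.0]]
contact_force: [-0.4, 0.1, -0.1]
gripper_width: 0.0874
finger_force: 0.0
```

>>> {"api": "servo_tool", "payload": {
  "deltas": [
    [0,0,0,0,0,0,0],
    [0,0,0,0,0,0,-0.5],
    [0,0,0,0,0,0,-1],
    [0,0,0,0,0,0,-1],
    [0,0,0,0,0,0,-1]
  ],
  "squeeze": 15
}}

```text
time: 3.32
tcp_pos: [0.5057, -0.1793, 0.0956]
eef_rot: [[0.901, -0.434, 0.0], [-0.434, -0.901, -0.0], [0.0, 0.0, -1.0]]
contact_force: [0.1, 0.0, 0.5]
gripper_width: 0.0448
finger_force: 0.0
```

>>> {"api": "servo_tool", "payload": {
  "deltas": [
    [0,0,0,0,0,0,-1],
    [0,0,0,0,0,0,-1],
    [0,0,0,0,0,0,-1],
    [0,0,0,0,0,0,-1],
    [0,0,0,0,0,0,-1]
  ]
}}

```text
time: 3.95
tcp_pos: [0.5057, -0.1792, 0.0955]
eef_rot: [[0.901, -0.434, -0.0], [-0.434, -0.901, 0.0], [-0.0, 0.0, -1.0]]
contact_force: [0.7, -0.3, -0.4]
gripper_width: 0.0334
finger_force: 15.0
```

>>> {"api": "servo_tool", "payload": {
  "deltas": [
    [0,0,0,0,0,0.05,-1],
    [0,0,0,0,0,0.1,-1],
    [0,0,0,0,0,0.15,-1],
    [0,0,0,0,0,0.2,-1],
    [0,0,0,0,0,0.25,-1]
  ]
}}

```text
time: 4.58
tcp_pos: [0.5062, -0.1792, 0.0956]
eef_rot: [[0.325, -0.946, 0.001], [-0.946, -0.325, 0.0], [0.0, -0.001, -1.0]]
contact_force: [1.3, -0.5, -1.0]
gripper_width: 0.0336
finger_force: 15.0
```

>>> {"api": "servo_tool", "payload": {
  "deltas": [
    [0,0,0,0,0,0.05,-1],
    [0,0,0,0,0,0.1,-1],
    [0,0,0,0,0,0.15,-1],
    [0,0,0,0,0,0.2,-1],
    [0,0,0,0,0,0.25,-1]
  ]
}}

```text
time: 5.2
tcp_pos: [0.5076, -0.1795, 0.0961]
eef_rot: [[-0.438, -0.899, 0.004], [-0.899, 0.438, -0.001], [-0.001, -0.004, -1.0]]
contact_force: [2.0, -0.4, -0.3]
gripper_width: 0.0337
finger_force: 15.0
```

>>> {"api": "servo_tool", "payload": {
  "deltas": [
    [0,0,0,0,0,0.05,-1],
    [0,0,0,0,0,0.1,-1],
    [0,0,0,0,0,0.15,-1],
    [0,0,0,0,0,0.2,-1],
    [0,0,0,0,0,0.25,-1]
  ]
}}

```text
time: 5.82
tcp_pos: [0.5077, -0.1803, 0.0964]
eef_rot: [[-0.945, -0.327, 0.004], [-0.327, 0.945, -0.002], [-0.003, -0.004, -1.0]]
contact_force: [1.4, -3.8, 0.7]
gripper_width: 0.0334
finger_force: 15.0
```

>>> {"api": "servo_tool", "payload": {
  "deltas": [
    [0,0,0,0,0,0.05,-1],
    [0,0,0,0,0,0.1,-1],
    [0,0,0,0,0,0.128,-1],
    [0,0,0,0,0,0.128,-1],
    [0,0,0,0,0,0.128,-1]
  ]
}}

```text
time: 6.45
tcp_pos: [0.5066, -0.1802, 0.0963]
eef_rot: [[-0.998, 0.063, 0.002], [0.063, 0.998, -0.002], [-0.002, -0.002, -1.0]]
contact_force: [0.6, -5.4, 1.3]
gripper_width: 0.0334
finger_force: 15.0
```

>>> {"api": "servo_tool", "payload": {
  "deltas": [
    [0,0,0,0,0,0,-0.3],
    [0,0,0,0,0,0,0],
    [0,0,0,0,0,0,0.5],
    [0,0,0,0,0,0,1],
    [0,0,0,0,0,0,1]
  ]
}}

```text
time: 7.08
tcp_pos: [0.5056, -0.179, 0.0954]
eef_rot: [[-0.998, 0.065, -0.0], [0.065, 0.998, 0.0], [0.0, 0.0, -1.0]]
contact_force: [-1.0, -0.8, -0.3]
gripper_width: 0.0656
finger_force: 0.0
```

>>> {"api": "servo_tool", "payload": {
  "deltas": [
    [0,0,0,0,0,0,1],
    [0,0,0,0,0,0,1],
    [0,0,0,0,0,0,1],
    [0,0,-0.04,0,0,0,1],
    [0,0,-0.09,0,0,0,1]
  ]
}}

```text
time: 7.7
tcp_pos: [0.5049, -0.1792, 0.1855]
eef_rot: [[-0.998, 0.066, -0.003], [0.065, 0.998, 0.0], [0.003, -0.0, -1.0]]
contact_force: [0.9, 0.2, -0.4]
gripper_width: 0.0871
finger_force: 0.0
```

```bash
python3 - <<'E'
from h import *
import pickle
from scipy.optimize import brentq
s=sensors.read_state();print(s["time"],s["tcp_pos"],s["gripper_width"],s["q"])
a=grab_frame("scene");pickle.dump(a,open("f2.pkl","wb"));save(a,"p2.png",(150,160,220,230),8)
b=(184,166,202,180);x0,y0,x1,y1=b;g=a["image"].min(axis=2)[y0:y1,x0:x1];print(g)
E
```

```text
7.7 [ 0.5048731  -0.17918518  0.18552202] 0.08712402705411122 [-2.18859302e+00  1.52581524e+01 -1.51648946e+01 -5.63950515e-03
 -5.97696338e+01 -9.15641348e+01]
[[ 57  61  61  61  67  77  85  91  89  93  86  86  87  90  91  93  89  91]
 [ 69  70  69  73  82  81  86  88  83  79  73  72  76  90  91  93  91  92]
 [ 82  84  85  82  83  81  78  70  67  63  61  63  72  84  90  94  90  91]
 [ 88  84  79  76  69  65  60  56  61  52  57  59  69  86  93  90  93  91]
 [ 74  68  66  62  55  58  62  66  70  68  70  68  68  84  91  93  88  92]
 [ 64  59  59  61  66  68  82  92  96 100 100  90  90  95  93  90  93  91]
 [ 59  58  60  68  85 100 128 140 137 124 118 118 115 106  95  93  93  92]
 [ 56  59  69 107 140 151 173 187 164 133 121 117 119 113  99  95  95  90]
 [ 57  56  86 146 183 190 207 215 178 130 116 116 114 114  99  92  90  94]
 [ 56  57  81 142 180 182 186 184 148 122 119 119 115 108  99  90  86  86]
 [ 59  57  68 111 140 140 140 137 126 123 121 125 119 106  93  79  72  78]
 [ 60  62  68  85 110 113 121 131 133 129 121 114 107  96  89  71  67  73]
 [ 64  67  75  88  98 101 106 122 117 117 114 108 102  97  89  78  79  88]
 [ 74  78  85  87  95  97 103 108 110 110 107 102  96  91  93  89  88  93]]
```

View pics/p2.png

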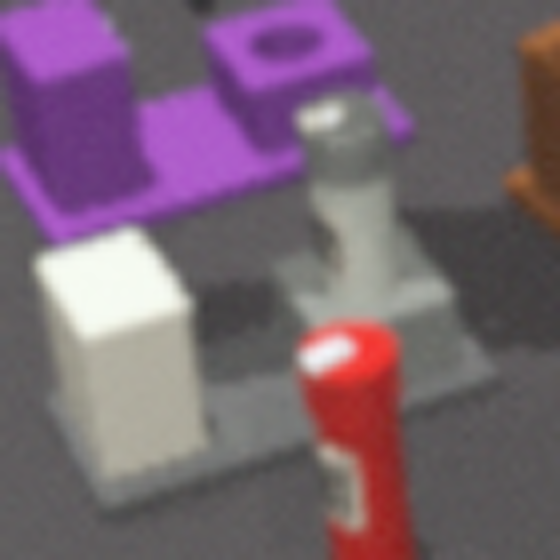

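```bash
python3 - <<'E'
from h import *
import pickle
a=pickle.load(open("f2.pkl","rb"));S,T=pickle.load(open("f0.pkl","rb"))
def rib(f,b,lo):
    x0,y0,x1,y1=b;k=8
    g=cv2.resize(f["image"].min(axis=2)[y0:y1,x0:x1].astype(np.float32),None,fx=k,fy=k,interpolation=cv2.INTER_CUBIC)
    c=max(cv2.findContours((g>lo).astype(np.uint8),0,cv2.CHAIN_APPROX_NONE)[0],key=cv2.contourArea)[:,0]
    P=np.array([onz(f,*((p+.5)/k-.5+[x0,y0]),.13)[:2] for p in c]);mm=(P*1e4-[4800,-2200]).astype(np.float32)
    M=cv2.moments(mm.reshape(-1,1,2));mu=np.array([M["m10"],M["m01"]])/M["m00"]/1e4+[.48,-.22]
    th=.5*np.degrees(np.arctan2(2*M["mu11"],M["mu20"]-M["mu02"]));return mu.round(4),round(th,1),cv2.minAreaRect(mm)[1:]
for lo in(200,208):print(rib(S,(185,165,203,180),lo))
for lo in(145,155,165,175):print(rib(a,(184,166,202,180),lo))
E
```

```text
(array([ 0.5118, -0.1737]), np.float64(77.1), ((174.35598754882812, 159.92575073242188), 79.13850402832031))
(array([ 0.5117, -0.1735]), np.float64(81.6), ((161.96836853027344, 137.6445770263672), 87.40929412841797))
(array([ 0.5146, -0.1889]), np.float64(-42.6), ((173.13723754882812, 199.4938507080078), 79.43341827392578))
(array([ 0.5145, -0.189 ]), np.float64(-50.6), ((162.93548583984375, 176.0732879638672), 81.94723510742188))
(array([ 0.5147, -0.189 ]), np.float64(-59.9), ((140.88294982910156, 157.7544708251953), 15.703076362609863))
(array([ 0.5147, -0.1888]), np.float64(-73.0), ((134.02102661132812, 126.0830078125), 71.85514831542969))
```

>>> {"api": "servo_tool", "payload": {
  "deltas": [
    [0,0.3,-0.05,0,0,0,1],
    [0,0.3,-0.05,0,0,0,1],
    [0,0.3,-0.05,0,0,0,1],
    [0,0.3,-0.05,0,0,0,1],
    [0,0.3,-0.05,0,0,0,1]
  ]
}}

```text
time: 8.38
tcp_pos: [0.5252, 0.1224, 0.236]
eef_rot: [[-0.998, 0.065, 0.001], [0.065, 0.998, 0.0], [-0.001, 0.0, -1.0]]
contact_force: [1.0, 0.4, -0.3]
gripper_width: 0.0871
finger_force: 0.0
```

```bash
python3 - <<'E'
from h import *
import pickle
S,T=pickle.load(open("f0.pkl","rb"))
fs=[(grab_frame("scene"),grab_frame("top")) for _ in range(4)]
s=sensors.read_state();print(s["time"],s["tcp_pos"])
avg=lambda i:dict(fs[0][i],image=np.mean([f[i]["image"] for f in fs[1:]],0).astype(np.uint8))
S2,T2=avg(0),avg(1);pickle.dump((S2,T2),open("f3.pkl","wb"))
def rib(f,b,lo):
    x0,y0,x1,y1=b
    w=np.clip(f["image"].min(axis=2)[y0:y1,x0:x1].astype(float)-lo,0,45)
    Y,X=np.mgrid[y0:y1,x0:x1];return (w*X).sum()/w.sum(),(w*Y).sum()/w.sum(),w.sum()
for lo in(188,195):
    r=[rib(S,(185,165,203,178),lo),rib(T,(297,204,308,214),lo),rib(S2,(185,165,203,178),lo),rib(T2,(297,204,309,214),lo)]
    print(np.round(r,2));a,_=two(S,r[0][:2],T,r[1][:2]);b,_=two(S2,r[2][:2],T2,r[3][:2]);
    P=[onz(T,*r[1][:2],.129),onz(T,*r[3][:2],.129),onz(S,*r[0][:2],.129),onz(S,*r[2][:2],.129)]
    for p,q in((a,b),(P[0],P[1]),(P[2],P[3])):
        d=(q-p)[:2];print(p.round(4),q.round(4),"len",np.hypot(*d).round(4),"mid",((p+q)/2)[:2].round(4),"final label",(np.degrees(np.arctan2(d[1],d[0]))+11).round(1))
print(T2["image"].min(axis=2)[203:216,295:312])
A=cv2.resize(S2["image"][160:220,150:220],(490,420),interpolation=cv2.INTER_CUBIC);B=cv2.resize(T2["image"][190:230,285:325],(300,300),interpolation=cv2.INTER_CUBIC)
im=np.zeros((420,790,3),np.uint8);im[:,:490]=A;im[:300,490:]=B;cv2.imwrite("pics/p3.png",im[:,:,::-1])
E
```

```text
8.775 [0.52512302 0.11889914 0.23529405]
[[194.73 172.74 514.  ]
 [301.31 207.94 500.  ]
 [190.04 173.9  553.  ]
 [305.57 206.85 414.  ]]
[ 0.5071 -0.1731  0.1268] [ 0.5105 -0.1881  0.1279] len 0.0153 mid [ 0.5088 -0.1806] final label -66.4
[ 0.5067 -0.173   0.129 ] [ 0.5103 -0.188   0.129 ] len 0.0155 mid [ 0.5085 -0.1805] final label -65.8
[ 0.5104 -0.1734  0.129 ] [ 0.5121 -0.1881  0.129 ] len 0.0148 mid [ 0.5112 -0.1808] final label -72.5
[[194.81 172.71 426.  ]
 [301.31 207.97 411.  ]
 [189.98 173.96 457.  ]
 [305.66 206.82 340.  ]]
[ 0.5071 -0.173   0.1268] [ 0.5106 -0.1883  0.1278] len 0.0158 mid [ 0.5088 -0.1806] final label -66.1
[ 0.5067 -0.173   0.129 ] [ 0.5104 -0.1884  0.129 ] len 0.0158 mid [ 0.5085 -0.1807] final label -65.5
[ 0.5103 -0.1732  0.129 ] [ 0.5123 -0.1884  0.129 ] len 0.0154 mid [ 0.5113 -0.1808] final label -71.5
[[ 63  62  56  58  66  88 105 115 121 129 140 152 143 122 115 116 116]
 [ 78  88  86  97 107 139 159 171 174 170 171 178 161 127 114 117 118]
 [117 137 146 153 159 173 180 179 177 175 174 182 183 142 114 117 117]
 [155 166 173 159 174 183 179 177 192 215 221 227 232 167 107 117 116]
 [170 170 171 134 163 183 179 178 192 233 243 243 237 164 106 116 115]
 [169 169 172 120 151 182 179 179 154 198 209 220 208 148 115 115 115]
 [171 170 162 108 156 185 180 179 157 157 144 160 175 158 126 114 116]
 [175 172 137  86 135 178 183 180 180 180 180 181 159 163 140 113 116]
 [180 159 107  69  74 134 179 186 183 183 185 164 156 176 154 121 116]
 [186 141  88  81  69  78 130 150 156 163 153 141 167 183 163 129 117]
 [188 143  93  86  84  77  63  66  86 103  75 149 182 181 166 131 115]
 [158 127 102  92  89  92  89  83  77  75 108 164 180 180 177 139 113]
 [137 122 105  98  91  91  92  91  85  81 149 179 179 179 182 149 118]]
```

View pics/p3.png

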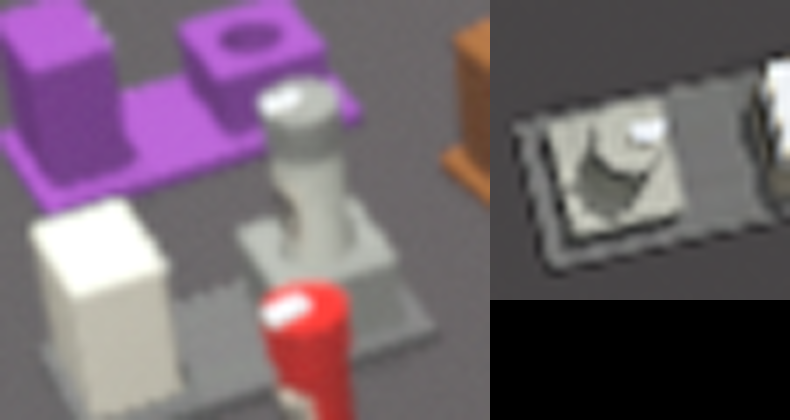

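```bash
python3 - <<'E'
from h import *
import pickle
S,T=pickle.load(open("f0.pkl","rb"));S2,T2=pickle.load(open("f3.pkl","rb"))
np.set_printoptions(linewidth=200)
print("proj axis",[proj(S2,(.508,-.181,z)).round(1).tolist() for z in(.06,.073,.086)])
print(S2["image"].min(axis=2)[181:199,184:204])
print("start, for right-hand label edge");print(S["image"].min(axis=2)[183:197,186:202])
def ell(f):
    g=cv2.resize(f["image"].min(axis=2)[164:180,182:206],None,fx=8,fy=8,interpolation=cv2.INTER_CUBIC)
    c=max(cv2.findContours((g>145).astype(np.uint8),0,1)[0],key=cv2.contourArea);e=cv2.fitEllipse(c);return ((np.array(e[0])+.5)/8-.5+[182,164]).round(2),np.array(e[1])/8
print(ell(S),ell(S2))
def ax(f,b,lo):
    x0,y0,x1,y1=b;w=np.clip(f["image"].min(axis=2)[y0:y1,x0:x1].astype(float)-lo,0,40)
    P=np.array([[onz(f,x,y,.13)[:2] for x in range(x0,x1)] for y in range(y0,y1)]);mu=(w[...,None]*P).sum((0,1))/w.sum()
    d=P-mu;C=np.einsum('ij,ijk,ijl->kl',w,d,d)/w.sum();l,v=np.linalg.eigh(C);return np.sqrt(l*12).round(4),np.degrees(np.arctan2(v[1,1],v[0,1])).round(1)
for lo in(190,200):print(ax(T,(297,204,308,214),lo),ax(T2,(297,204,309,214),lo),ax(S,(185,165,203,178),lo),ax(S2,(185,165,203,178),lo))
E
```

```text
proj axis [[194.3, 190.8], [193.9, 187.5], [193.5, 184.1]]
[[ 82  79  75  80 100 114 116 117 118 116 116 113 110 111 111 106 104 102 105 102]
 [ 75  74  78  82 105 123 124 122 124 123 122 121 122 126 122 110 104 104 104 103]
 [ 81  91  98 100 116 138 143 140 139 139 140 143 146 143 133 114 103 102 104 103]
 [ 99 103 101 106 119 144 155 157 160 162 160 160 157 151 137 115 103 104 105 104]
 [104 105 106 105 117 139 156 164 167 169 167 164 160 153 139 115 104 104 104 103]
 [104 106 103 105 110 128 150 166 171 174 170 165 161 153 141 118 107 103 104 102]
 [105 105 104 105 103 104 130 159 171 173 170 167 161 155 144 126 117 108 104 104]
 [105 105 105 103 101  93 103 130 162 171 171 170 165 158 150 148 144 123 108 104]
 [103 105 105 106 103 100  95 107 149 170 173 173 165 157 151 157 166 151 119 105]
 [106 106 109 117 115 109 100 106 137 169 176 175 167 158 150 155 172 169 133 108]
 [115 121 136 147 150 141 113 122 137 166 176 176 170 163 150 145 158 173 154 123]
 [142 157 171 177 178 168 133 127 136 166 177 177 172 164 153 141 152 177 174 152]
 [155 175 184 186 185 179 154 136 141 166 176
[... 1201 characters left out ...]
1 163 148 135 138 159]
 [183 183 184 178 158 166 174 176 176 176 171 162 153 139 143 166]
 [179 184 184 177 157 162 172 174 176 176 172 164 153 147 157 172]
 [163 180 184 178 165 165 172 176 175 175 173 164 162 160 169 174]]
(array([192.54, 173.91]), array([ 6.58192587, 11.77057457])) (array([192.26, 174.24]), array([ 6.52698946, 11.47894955]))
(array([0.0094, 0.0156]), np.float64(78.8)) (array([0.009 , 0.0134]), np.float64(88.1)) (array([0.0128, 0.0154]), np.float64(78.9)) (array([0.0119, 0.0171]), np.float64(127.2))
(array([0.0087, 0.0141]), np.float64(77.3)) (array([0.008 , 0.0127]), np.float64(89.4)) (array([0.011 , 0.0143]), np.float64(89.5)) (array([0.0105, 0.0155]), np.float64(121.5))
```

The rib points roughly at the scanner: scene (190,174), top (305.6,206.9). But the estimates run from -66° to -79°, against -78.6° wanted, so I want better. I'll regrip so that the label can be turned to face the scene camera, with the fingers to its sides, and measure it there.

>>> {"api": "servo_tool", "payload": {
  "deltas": [
    [-0.002,-0.06,0,0,0,-0.058,1],
    [-0.002,-0.12,0,0,0,-0.116,1],
    [-0.002,-0.18,0,0,0,-0.174,1],
    [-0.002,-0.24,0,0,0,-0.232,1],
    [-0.002,-0.3,0,0,0,-0.29,1]
  ]
}}

```text
time: 9.4
tcp_pos: [0.5085, -0.1636, 0.2357]
eef_rot: [[-0.707, -0.707, 0.0], [-0.707, 0.707, -0.0], [-0.0, -0.0, -1.0]]
contact_force: [1.2, -0.1, 0.2]
gripper_width: 0.087
finger_force: 0.0
```

>>> {"api": "servo_tool", "payload": {
  "deltas": [
    [0,0,0,0,0,-0.058,1],
    [0,0,0,0,0,-0.116,1],
    [0,0,0,0,0,-0.174,1],
    [0,0,0,0,0,-0.232,1],
    [0,0,0,0,0,-0.29,1]
  ]
}}

```text
time: 10.02
tcp_pos: [0.5087, -0.1619, 0.2354]
eef_rot: [[0.125, -0.992, -0.0], [-0.992, -0.125, 0.0], [-0.0, 0.0, -1.0]]
contact_force: [-0.5, 0.4, -0.5]
gripper_width: 0.087
finger_force: 0.0
```

>>> {"api": "servo_tool", "payload": {
  "deltas": [
    [0,0,0.01,0,0,-0.037,1],
    [0,0,0.03,0,0,-0.037,1],
    [0,0,0.05,0,0,-0.037,1],
    [0,0,0.05,0,0,-0.037,1],
    [0,0,0.05,0,0,-0.037,1]
  ]
}}

```text
time: 10.65
tcp_pos: [0.5097, -0.1614, 0.1864]
eef_rot: [[0.235, -0.972, 0.001], [-0.972, -0.235, -0.0], [0.001, -0.001, -1.0]]
contact_force: [-1.0, 0.3, 0.3]
gripper_width: 0.0872
finger_force: 0.0
```

>>> {"api": "servo_tool", "payload": {
  "deltas": [
    [0.018,0.006,0,0,0,0,1],
    [0.018,0.006,0,0,0,0,1],
    [0.018,0.006,0,0,0,0,1],
    [0.018,0.006,0.02,0,0,0,1],
    [0.018,0.006,0.04,0,0,0,1]
  ]
}}

```text
time: 11.28
tcp_pos: [0.5081, -0.1795, 0.1455]
eef_rot: [[0.236, -0.972, 0.001], [-0.972, -0.236, 0.0], [0.0, -0.001, -1.0]]
contact_force: [0.0, -0.1, -0.5]
gripper_width: 0.087
finger_force: 0.0
```

>>> {"api": "servo_tool", "payload": {
  "deltas": [
    [0,0,0.02,0,0,0,1],
    [0,0,0.04,0,0,0,1],
    [0,0,0.05,0,0,0,1],
    [0,0,0.05,0,0,0,1],
    [0,0,0.05,0,0,0,1]
  ]
}}

```text
time: 11.9
tcp_pos: [0.5085, -0.1797, 0.0964]
eef_rot: [[0.236, -0.972, 0.002], [-0.972, -0.236, -0.0], [0.001, -0.001, -1.0]]
contact_force: [-0.2, -0.9, 0.4]
gripper_width: 0.0869
finger_force: 0.0
```

Close, then turn +66° world (tool z −0.367).

>>> {"api": "servo_tool", "payload": {
  "deltas": [
    [0,0,0,0,0,0,0],
    [0,0,0,0,0,0,-0.5],
    [0,0,0,0,0,0,-1],
    [0,0,0,0,0,0,-1],
    [0,0,0,0,0,0,-1]
  ]
}}

```text
time: 12.52
tcp_pos: [0.5078, -0.1796, 0.0956]
eef_rot: [[0.236, -0.972, -0.0], [-0.972, -0.236, 0.0], [-0.0, 0.0, -1.0]]
contact_force: [0.2, 0.2, 0.2]
gripper_width: 0.0449
finger_force: 0.0
```

>>> {"api": "servo_tool", "payload": {
  "deltas": [
    [0,0,0,0,0,0,-1],
    [0,0,0,0,0,0,-1],
    [0,0,0,0,0,0,-1],
    [0,0,0,0,0,0,-1],
    [0,0,0,0,0,0,-1]
  ]
}}

```text
time: 13.15
tcp_pos: [0.5077, -0.1796, 0.0955]
eef_rot: [[0.236, -0.972, -0.0], [-0.972, -0.236, 0.0], [-0.0, 0.0, -1.0]]
contact_force: [-0.7, 0.7, -0.2]
gripper_width: 0.0333
finger_force: 15.0
```

>>> {"api": "servo_tool", "payload": {
  "deltas": [
    [0,0,0,0,0,-0.05,-1],
    [0,0,0,0,0,-0.1,-1],
    [0,0,0,0,0,-0.15,-1],
    [0,0,0,0,0,-0.2,-1],
    [0,0,0,0,0,-0.25,-1]
  ]
}}

```text
time: 13.78
tcp_pos: [0.5069, -0.1802, 0.0956]
eef_rot: [[0.856, -0.516, -0.002], [-0.516, -0.856, -0.001], [-0.002, 0.002, -1.0]]
contact_force: [-3.0, -2.3, 1.4]
gripper_width: 0.0333
finger_force: 15.0
```

>>> {"api": "servo_tool", "payload": {
  "deltas": [
    [0,0,0,0,0,-0.05,-1],
    [0,0,0,0,0,-0.1,-1],
    [0,0,0,0,0,-0.117,-1],
    [0,0,0,0,0,-0.117,-1],
    [0,0,0,0,0,-0.117,-1]
  ]
}}

```text
time: 14.4
tcp_pos: [0.5073, -0.1802, 0.0957]
eef_rot: [[0.984, -0.18, -0.001], [-0.18, -0.984, -0.001], [-0.001, 0.001, -1.0]]
contact_force: [-2.1, -4.2, 1.6]
gripper_width: 0.0334
finger_force: 15.0
```

```bash
python3 - <<'E'
from h import *
import pickle
np.set_printoptions(linewidth=200)
fs=[grab_frame("scene") for _ in range(6)];s=sensors.read_state();print(s["time"],s["tcp_pos"],s["eef_rot"][:2],s["contact_force"])
f=dict(fs[0],image=np.mean([x["image"] for x in fs],0).astype(np.uint8));pickle.dump(f,open("f4.pkl","wb"))
save(f,"p4.png",(165,155,225,215),9)
print(f["image"].min(axis=2)[176:199,184:204])
print([proj(f,(.508,-.181,z)).round(1).tolist() for z in(.056,.073,.09)])
E
```

```text
14.7 [ 0.50731383 -0.18014968  0.09564523] [[ 9.83742810e-01 -1.79578924e-01 -1.22217289e-03]
 [-1.79579869e-01 -9.83743139e-01 -7.12466462e-04]] [-2.06362398 -4.95004941  2.37058132]
[[ 41  37  46  64  90 100 106 130 165 170 153 120 102  95  81  54  39  43  67  80]
 [ 42  39  42  59  85  95  99 115 139 143 131 109  94  88  76  55  41  47  68  82]
 [ 48  39  41  58  81  93  95  99 107 108 105  98  89  85  75  53  42  43  69  82]
 [ 58  45  39  52  75  88  90  91  93  94  93  91  87  83  75  58  42  44  63  80]
 [ 68  50  44  53  72  85  90  89  91  92  91  88  88  85  78  61  47  43  59  80]
 [ 63  46  41  50  68  85  89  91  92  93  91  89  88  89  86  67  47  46  61  79]
 [ 55  46  39  45  66  89  96  96  94  93  93  92  95  99  97  75  51  46  63  80]
 [ 62  55  43  47  68  98 113 112 108 107 109 111 114 116 109  83  63  60  72  81]
 [ 77  69  58  59  76 103 126 132 133 133 133 133 132 127 114  92  79  78  82  83]
 [ 83  82  78  78  86 107 132 139 141 144 143 140 137 130 117  96  86  84  84  85]
 [ 85  85  84  86  89 110 138 143 143 144 144 143 135 127 118  98  87  84  84  85]
 [ 
[... 342 characters left out ...]
 100 103 109 117 118  96  85  88  89  85  82  98 109 112 108  91  73]
 [ 98 102 107 110 111 111 118 122  98  88  89  89  84  81  94 109 111 110 103  86]
 [100 109 112 110 109 109 115 121 102  97  95  98  95  96 104 111 109 106 105  97]
 [ 96 106 109 106 106 104 111 125 120 121 115 121 119 121 121 113 104 103 103 103]
 [ 86  97 103 105 104 102 108 129 134 136 135 137 135 132 127 115 104 103 104 103]
 [ 80  87  98 103 103 102 105 127 137 141 143 143 139 134 126 114 106 104 103 104]
 [ 74  82  91 100 104 103 107 122 134 143 145 145 142 134 127 120 116 112 108 104]
 [ 73  80  84  93 101 105 108 120 131 145 148 149 149 146 143 138 132 124 114 101]]
[[194.4, 191.8], [193.9, 187.5], [193.4, 183.1]]
```

View pics/p4.png

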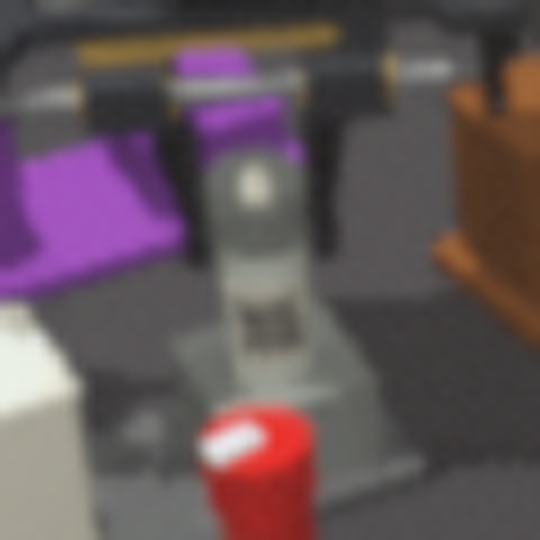

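The label faces the camera, with its bars at columns 191.5–197.6 (centre 194.6) and the tube axis at about 194.4. The rib at (192.9,176) agrees, being about 3° past the view line. The label is therefore at −3.6°, and I turn −75° to reach −78.6°.

>>> {"api": "servo_tool", "payload": {
  "deltas": [
    [0,0,0,0,0,0.05,-1],
    [0,0,0,0,0,0.1,-1],
    [0,0,0,0,0,0.15,-1],
    [0,0,0,0,0,0.2,-1],
    [0,0,0,0,0,0.25,-1]
  ]
}}

```text
time: 15.32
tcp_pos: [0.5072, -0.1794, 0.0956]
eef_rot: [[0.565, -0.825, -0.002], [-0.825, -0.565, 0.0], [-0.001, 0.001, -1.0]]
contact_force: [-2.6, -1.5, 3.4]
gripper_width: 0.0334
finger_force: 15.0
```

>>> {"api": "servo_tool", "payload": {
  "deltas": [
    [0,0,0,0,0,0.05,-1],
    [0,0,0,0,0,0.1,-1],
    [0,0,0,0,0,0.15,-1],
    [0,0,0,0,0,0.167,-1],
    [0,0,0,0,0,0.167,-1]
  ]
}}

```text
time: 15.95
tcp_pos: [0.5077, -0.1792, 0.0955]
eef_rot: [[0.081, -0.997, -0.0], [-0.997, -0.081, 0.001], [-0.001, 0.0, -1.0]]
contact_force: [-1.1, 0.1, 1.8]
gripper_width: 0.0331
finger_force: 15.0
```

>>> {"api": "servo_tool", "payload": {
  "deltas": [
    [0,0,0,0,0,0,-1],
    [0,0,0,0,0,0,-1],
    [0,0,0,0,0,0,-1],
    [0,0,0,0,0,0,-1],
    [0,0,0,0,0,0,-1]
  ]
}}

```text
time: 16.58
tcp_pos: [0.5079, -0.1796, 0.0955]
eef_rot: [[0.081, -0.997, 0.0], [-0.997, -0.081, 0.0], [-0.0, -0.0, -1.0]]
contact_force: [-2.1, 0.4, 1.3]
gripper_width: 0.0329
finger_force: 15.0
```

>>> {"api": "servo_tool", "payload": {
  "deltas": [
    [0,0,0,0,0,0,-1],
    [0,0,0,0,0,0,-1],
    [0,0,0,0,0,0,-1],
    [0,0,0,0,0,0,-1],
    [0,0,0,0,0,0,-1]
  ]
}}

```text
time: 17.2
tcp_pos: [0.5079, -0.1796, 0.0955]
eef_rot: [[0.081, -0.997, 0.0], [-0.997, -0.081, -0.0], [0.0, -0.0, -1.0]]
contact_force: [-0.9, 0.7, 0.5]
gripper_width: 0.0336
finger_force: 15.0
```

>>> {"api": "servo_tool", "payload": {
  "deltas": [
    [0,0,0,0,0,0,-1],
    [0,0,0,0,0,0,-1],
    [0,0,0,0,0,0,-1],
    [0,0,0,0,0,0,-1],
    [0,0,0,0,0,0,-1]
  ],
  "squeeze": 30
}}

```text
time: 17.82
tcp_pos: [0.5079, -0.1796, 0.0955]
eef_rot: [[0.081, -0.997, 0.0], [-0.997, -0.081, 0.0], [0.0, -0.0, -1.0]]
contact_force: [-1.2, 0.9, 0.6]
gripper_width: 0.0335
finger_force: 30.0
```

```bash
python3 - <<'E'
from h import *
s=sensors.read_state();R=np.array(s["eef_rot"]);print(s["tcp_pos"],s["q"],np.degrees(np.arctan2(R[1,0],R[0,0])),s["contact_force"],s["finger_force"])
a=sensors and grab_frame("scene")
print(a["image"].min(axis=2)[181:196,186:202])
E
```

```text
[ 0.50786055 -0.17964154  0.09553827] [-2.22384465e+00  2.11560901e+01 -2.14290103e+01 -1.53318365e-04
 -4.74128284e+01  6.84591007e+00] -85.37803833622891 [-1.21402765  0.89801729  0.62210277] 30.005126539617777
[[ 53  50  54  69  78  72  48  38  31  29  31  35  38  60  80  83]
 [ 59  65  78  90  96  87  65  40  27  33  38  31  39  55  74  82]
 [ 77  80  89 106 113 107  70  43  32  31  33  29  37  48  63  71]
 [ 86  83  98 115 130 122  90  53  32  35  37  35  30  45  60  63]
 [ 87  84  92 118 132 130  99  60  36  34  43  51  50  50  55  61]
 [ 82  83  80  99 124 135 117  77  69  75  80  88  88  76  62  62]
 [ 72  68  66  79 107 122 124 111 113 122 126 120 113  92  70  59]
 [ 64  61  60  66  90 109 130 135 137 139 135 131 122 105  88  72]
 [ 63  64  59  59  72 100 133 141 143 143 138 131 122 113 102  86]
 [ 63  69  68  66  62  96 134 144 146 142 136 133 126 114 104  94]
 [ 92  89  91  87  75 100 131 142 144 143 137 134 123 110 105  99]
 [135 117 103  99  84  94 126 138 143 146 139 134 126 114 105 102]
 [149 124 108 102  92  95 122 138 141 145 142 135 126 116 105 103]
 [153 130 112 103 101 116 131 139 142 144 141 137 128 116 105 101]
 [152 145 118 100  99 125 137 140 146 144 140 136 126 119 106 105]]
```

The label is squarely at the scanner and has been held for over 2 s. Drawing the tube straight up.

>>> {"api": "servo_tool", "payload": {
  "deltas": [
    [0,0,-0.02,0,0,0,-1],
    [0,0,-0.05,0,0,0,-1],
    [0,0,-0.09,0,0,0,-1],
    [0,0,-0.13,0,0,0,-1],
    [0,0,-0.15,0,0,0,-1]
  ]
}}

```text
time: 18.5
tcp_pos: [0.5091, -0.1798, 0.2482]
eef_rot: [[0.081, -0.997, 0.005], [-0.997, -0.081, -0.001], [0.001, -0.005, -1.0]]
contact_force: [-0.4, 0.4, -1.0]
gripper_width: 0.0335
finger_force: 30.0
```

>>> {"api": "servo_tool", "payload": {
  "deltas": [
    [-0.03,-0.01,0,0,0,0,-1],
    [-0.07,-0.023,0,0,0,0,-1],
    [-0.115,-0.038,0,0,0,0,-1],
    [-0.16,-0.052,0,0,0,0,-1],
    [-0.2,-0.066,0,0,0,0,-1]
  ]
}}

```text
time: 19.12
tcp_pos: [0.558, 0.0268, 0.2456]
eef_rot: [[0.081, -0.997, 0.001], [-0.997, -0.081, 0.0], [-0.0, -0.001, -1.0]]
contact_force: [-0.0, 1.2, -1.2]
gripper_width: 0.033
finger_force: 30.0
```

>>> {"api": "servo_tool", "payload": {
  "deltas": [
    [-0.04,-0.013,0,0,0,0,-1],
    [-0.08,-0.026,0,0,0,0,-1],
    [-0.12,-0.039,0,0,0,0,-1],
    [-0.145,-0.047,0,0,0,0,-1],
    [-0.157,-0.051,0,0,0,0,-1]
  ]
}}

```text
time: 19.75
tcp_pos: [0.5959, 0.1867, 0.2451]
eef_rot: [[0.081, -0.997, -0.0], [-0.997, -0.081, -0.0], [0.0, 0.0, -1.0]]
contact_force: [1.2, -0.5, -0.5]
gripper_width: 0.0325
finger_force: 30.0
```

>>> {"api": "servo_tool", "payload": {
  "deltas": [
    [0,0,0,0.04,-0.019,0,-1],
    [0,0,0,0.09,-0.043,0,-1],
    [0,0,0,0.14,-0.066,0,-1],
    [0,0,0,0.19,-0.09,0,-1],
    [0,0,0,0.226,-0.107,0,-1]
  ]
}}

```text
time: 20.38
tcp_pos: [0.5967, 0.1758, 0.2478]
eef_rot: [[0.198, -0.779, 0.595], [-0.93, 0.043, 0.366], [-0.311, -0.625, -0.716]]
contact_force: [22.2, 10.3, 13.9]
gripper_width: 0.0333
finger_force: 30.0
```

```bash
cat > t.py <<'E'
from h import *
s=sensors.read_state();R=np.array(s["eef_rot"]);p=np.array(s["tcp_pos"]);m=p+.0275*R[:,2]
print(s["time"],p,R.round(3).tolist(),np.round(s["q"],1),"tilt",np.degrees(np.arccos(-R[2,2])),"mid",m)
print("shift in tool axes",(R.T@(np.array([.613,.195,.14])-m)).round(4))
E
python3 t.py
```

```text
20.375 [0.596652   0.17580914 0.24775017] [[0.198, -0.779, 0.595], [-0.93, 0.043, 0.366], [-0.311, -0.625, -0.716]] [ 31.1   5.3 -31.3  -2.   -9.1 -24.1] tilt 44.27968081865239 mid [0.61300711 0.18586543 0.22806181]
shift in tool axes [0.0189 0.0555 0.0664]
```

```bash
cat >> t.py <<'E'
from scipy.spatial.transform import Rotation as Ro
print("q5",s["q"][4],s["contact_force"])
R0=np.array([[.081,-.997,0],[-.997,-.081,0],[0,0,-1]])
for n,Rt in(("vert",R0),("az-90",Ro.from_rotvec([-np.pi/4,0,0]).as_matrix()@R0)):
    print(n,"turn/180",((Ro.from_matrix(R).inv()*Ro.from_matrix(Rt)).as_rotvec()/np.pi).round(4),"shift",(R.T@(np.array([.613,.195,.14])-.0275*Rt[:,2]-p)).round(4))
E
python3 t.py
```

```text
20.375 [0.596652   0.17580914 0.24775017] [[0.198, -0.779, 0.595], [-0.93, 0.043, 0.366], [-0.311, -0.625, -0.716]] [ 31.1   5.3 -31.3  -2.   -9.1 -24.1] tilt 44.27968081865239 mid [0.61300711 0.18586543 0.22806181]
shift in tool axes [0.0189 0.0555 0.0664]
q5 -9.129599843261444 [22.22824847 10.30029195 13.90332042]
vert turn/180 [-0.2198  0.1105  0.0027] shift [0.0103 0.0383 0.0742]
az-90 turn/180 [-0.2348  0.3504 -0.0821] shift [-0.0053  0.0441  0.0871]
```

Forward tilt runs q5 into its stop. I'll back off and tilt toward −y instead.

>>> {"api": "servo_tool", "payload": {
  "deltas": [
    [0,0,0,-0.05,0.025,0,-1],
    [0,0,0,-0.1,0.05,0,-1],
    [0,0,0,-0.15,0.075,0,-1],
    [0,0,0,-0.2,0.1,0.002,-1],
    [0,0,0,-0.22,0.11,0.003,-1]
  ]
}}

```text
time: 21.0
tcp_pos: [0.6016, 0.1784, 0.2506]
eef_rot: [[0.079, -0.997, 0.0], [-0.997, -0.079, 0.003], [-0.003, -0.001, -1.0]]
contact_force: [-0.3, -0.6, -1.9]
gripper_width: 0.0335
finger_force: 30.0
```

```bash
python3 t.py
```

```text
21.0 [0.60162233 0.17841979 0.2505813 ] [[0.079, -0.997, 0.0], [-0.997, -0.079, 0.003], [-0.003, -0.001, -1.0]] [ 31.2  21.3   3.4  -0.2 -72.  -26.6] tilt 0.18988842096036374 mid [0.60163042 0.17851057 0.22308145]
shift in tool axes [-0.0153 -0.0126  0.0831]
q5 -72.01306163829575 [-0.28729757 -0.61227534 -1.89420023]
vert turn/180 [-0.0002  0.001  -0.0007] shift [-0.0154 -0.0126  0.0831]
az-90 turn/180 [-0.0202  0.2502 -0.0007] shift [-0.0347 -0.0141  0.0913]
```

>>> {"api": "servo_tool", "payload": {
  "deltas": [
    [-0.007,-0.003,0,-0.004,0.05,0,-1],
    [-0.014,-0.006,0,-0.008,0.1,0,-1],
    [-0.021,-0.009,0,-0.012,0.15,0,-1],
    [-0.028,-0.012,0,-0.016,0.2,0,-1],
    [-0.035,-0.014,0,-0.02,0.25,0,-1]
  ]
}}

```text
time: 21.62
tcp_pos: [0.612, 0.2145, 0.2515]
eef_rot: [[0.077, -0.997, 0.003], [-0.704, -0.056, -0.708], [0.706, 0.053, -0.706]]
contact_force: [-0.0, -0.4, -0.8]
gripper_width: 0.033
finger_force: 30.0
```

```bash
python3 t.py
```

```text
21.625 [0.61195673 0.21448506 0.25147122] [[0.077, -0.997, 0.003], [-0.704, -0.056, -0.708], [0.706, 0.053, -0.706]] [ 45.9  36.1   5.1  29.7 -94.1 -48.9] tilt 45.10428685653603 mid [0.612029   0.19500439 0.23206121]
shift in tool axes [-0.065  -0.0058  0.065 ]
q5 -94.08032606994219 [-0.00285766 -0.4155803  -0.81455646]
vert turn/180 [ 0.019  -0.2499 -0.0009] shift [-0.0455 -0.0044  0.0731]
az-90 turn/180 [-0.0008 -0.0006 -0.0013] shift [-0.0649 -0.0059  0.065 ]
```

>>> {"api": "servo_tool", "payload": {
  "deltas": [
    [-0.012,-0.001,0.012,0,0,0,-1],
    [-0.026,-0.002,0.026,0,0,0,-1],
    [-0.042,-0.004,0.042,0,0,0,-1],
    [-0.055,-0.006,0.055,0,0,0,-1],
    [-0.06,-0.006,0.06,0,0,0,-1]
  ]
}}

```text
time: 22.25
tcp_pos: [0.6127, 0.2142, 0.1645]
eef_rot: [[0.079, -0.997, 0.0], [-0.706, -0.056, -0.706], [0.704, 0.055, -0.708]]
contact_force: [-0.4, 0.4, 0.7]
gripper_width: 0.0333
finger_force: 30.0
```

>>> {"api": "servo_tool", "payload": {
  "deltas": [
    [0,0,0,0,0,0,-1],
    [0,0,0,0,0,0,-1],
    [0,0,0,0,0,0,-1],
    [0,0,0,0,0,0,-1],
    [0,0,0,0,0,0,-1]
  ]
}}

```text
time: 22.88
tcp_pos: [0.6129, 0.2151, 0.166]
eef_rot: [[0.078, -0.997, 0.002], [-0.707, -0.057, -0.705], [0.703, 0.054, -0.709]]
contact_force: [0.3, -0.6, -0.6]
gripper_width: 0.033
finger_force: 30.0
```

```bash
python3 t.py; python3 - <<'E'
from h import *
a=grab_frame("scene");b=grab_frame("top")
A=cv2.resize(a["image"][110:230,270:370],(500,600),interpolation=cv2.INTER_CUBIC);B=cv2.resize(b["image"][140:230,160:250],(300,300),interpolation=cv2.INTER_CUBIC)
im=np.zeros((600,800,3),np.uint8);im[:,:500]=A;im[:300,500:]=B;cv2.imwrite("pics/p5.png",im[:,:,::-1])
s=sensors.read_state();R=np.array(s["eef_rot"]);p=np.array(s["tcp_pos"])
for d in(-.03,.0275,.0855):
    P=p+R[:,2]*d;print(d,P,(proj(a,P)-[270,110])*5)
E
```

```text
22.875 [0.61292738 0.2150964  0.16595797] [[0.078, -0.997, 0.002], [-0.707, -0.057, -0.705], [0.703, 0.054, -0.709]] [ 45.9  39.9  -0.2  29.6 -86.  -53.2] tilt 44.86116923685927 mid [0.61298793 0.19569823 0.14646547]
shift in tool axes [-0.0041 -0.0003  0.0051]
q5 -86.00202059111274 [ 0.33485367 -0.56330706 -0.5992341 ]
vert turn/180 [ 0.0192 -0.2485 -0.0005] shift [0.0153 0.0012 0.0131]
az-90 turn/180 [-0.0008  0.0007 -0.0008] shift [-0.0041 -0.0004  0.0051]
-0.03 [0.61285275 0.2362043  0.18709903] [318.1492028  205.84882805]
0.0275 [0.61296898 0.19563523 0.14635119] [250.85427099 273.96672183]
0.0855 [0.61308623 0.15471339 0.10524901] [184.52433726 341.1078164 ]
```

View pics/p5.png

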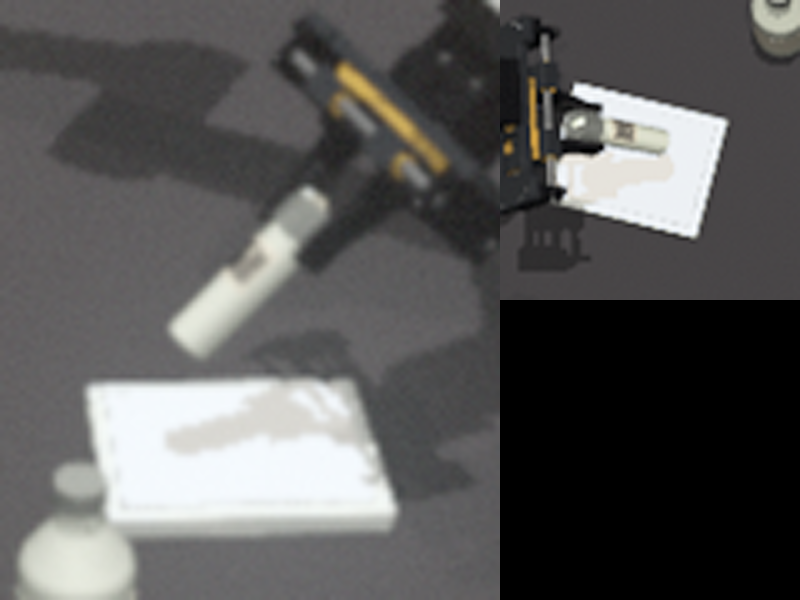

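The tube is held at 45° with the cap up. Its lower end, near crop pixel (187,342), matches the prediction (185,341), so it has not slipped. Its middle is over the plate centre and its lowest end is about 7 cm above the plate. Handing in.

```bash
python3 -c "
from plant import order;print(order.sign_off())"
```

```text
the job is handed in; nothing more can be done
None
```

I turned the tube's label to face the scanner, to within about 3° by my camera measurements, and held it still there for over 2 s. The tube is now held at 45°, cap up, over the middle of the light plate with about 7 cm clearance; one earlier tilt briefly brought joint 5 to −9.13°, against its −9.14° range end, and the job is handed in.

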